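# Line up the dye pots by shade on the rack

### The arm

A 6-joint arm with a two-finger parallel gripper is mounted at the origin on the work surface. World frame = base frame: x ahead of the robot, y to its left, z up, the work surface at z = 0. Lengths are in mm, angles in rad, forces in N, time in s.
With the tool pointing down it reaches from about 400 to 925 mm from the base axis. Payload 12.5 kg.
Tool frame: the origin (TCP) lies on the centre line of the jaws, within the pads' length; the fingertips stand 25 mm ahead of it and the grasp point (between the pads) lies 6 mm ahead of it (env.tip_extent is the distance from the TCP to the fingertips, in mm); x points along the fingers, z is the direction in which the jaws open and shut, and the axes are right-handed (so a half turn about x gives the same grasp; the last joint's range is limited). The gripper opens to 95 mm and grips with 3 to 60 N. Pads are 20 mm wide; open, the fingers measure 119 mm over their backs; the gripper's body (75 mm by 180 mm) begins 59 mm behind the grasp point.
Start: joints at [-1.389, 0.491, 1.559, -0, 1.092, -0.106], TCP at [177.424, -599.303, 239.661] pointing down, gripper open.
Joint ranges: [-3.1, 3.1], [-0.84, 2.19], [0.05, 2.79], [-1.13, 4.28], [0.06, 2.93], [-2.69, 2.69]. Speed limits (rad/s): [2.22, 2.22, 2.79, 3.14, 3.14, 3.14].

### API

Orientations are given as [roll, pitch, yaw] about the fixed x, y, z axes, in that order (R = Rz(yaw) Ry(pitch) Rx(roll)).
In Python, from cell import env gives the robot as it stands.
- The arm moves only by the tool step_arm, never from a script. Its argument "rows" is a list of rows, each a list of 6 numbers: the shift along the tool's x, y, z in mm, then the turn, a rotation vector about the tool's x, y, z in rad. In form: [[x, y, z, wx, wy, wz], ...]. A call has 1 to 8 rows; each row shifts and turns the pose as measured when the row begins, along the tool's axes as they then stand; what a row does not reach is not made up. A row lasts 1/8 s, in which the tool goes at most 62.5 mm and 10.7 degrees, less where a joint would pass 70% of its speed; a pose out of reach is approached as far as the arm can. A call is refused whole if a number of a shift passes 62.5 or a number of a turn 0.188, either way. A call with a gripper value outside its range is refused whole. "grip" is the finger opening in mm, from 0 to 95.1, set as the call begins (left out, the last holds). The fingers move at their own pace and stop on an object; the grip force is fixed at half the most. Time passes only in rows, so rows that do not move let the fingers close. It gives the time, the measured TCP pose, the force and the opening at its end, in the units of the state.
- env.state(): the state, without advancing time (a new reading comes with each control period).
- env.read_camera(name): name is "scene" or "top"; returns the picture (400x640x3 uint8, red, green, blue); there is no depth.
- env.get_calibration(name): a dict with "fx", "fy", "cx", "cy" (pixels), "D" ([k1, k2, p1, p2, k3] as OpenCV has them; the pictures are not rectified), "pose" (4x4, takes a point from camera to world coordinates). Camera axes: x right, y down, z forward; pixel columns grow to the right and rows downward; lengths in mm; the calibration is good to about 2 mm. A picture is of the moment at which its call begins. get_calibration takes no time and is no camera call.
- env.job_done(): hands the job in, once; it reports no verdict.
The state is a dict: "t": time; "joints": joint angles; "qvel": joint speeds; "tau": joint torques, N m; "eef_pos": TCP position; "tcp_rot": TCP orientation; "ft_force": force on the tool from outside, world axes, zero at the start; "moment": the same for the moment, N m; "opening": opening from 0.0 (shut) to 1.0 (fully open).
Only numpy, scipy, OpenCV 4.12 (cv2) and the standard library are available. Lean on these libraries where they do the work, as an engineer would, in place of code of your own. Each camera call takes 0.05 s, during which the arm holds its last target.

### The job

Line up the four dye pots on the cork pads of the wooden rack in order of shade, one upright in the middle of each pad: the lightest on the pad next to the white tile, then darker and darker towards the black tile. Do not knock over any pot or the blue-capped glue jar.

Things in the scene. Friction and masses are not known exactly. Their poses are not given: they have to be found in the camera images.
- pot_sand: loose closed round dye pot, the lightest: pale sand yellow; the body and the disc on top of its lid have the dye colour, the lid's rim is white. Straight-sided, diameter 42 mm, height 62 mm, about 110 g. Origin at the centre of its underside, z up. All four have the same shape and start upright on the table in front of the rack; an awl and a bone folder (flat ivory bar) lie among them
- pot_orange: loose closed round dye pot, second lightest: bright orange tan; the body and the disc on top of its lid have the dye colour, the lid's rim is white. Straight-sided, diameter 42 mm, height 62 mm, about 110 g. Origin at the centre of its underside, z up. All four have the same shape and start upright on the table in front of the rack; an awl and a bone folder (flat ivory bar) lie among them
- pot_red: loose closed round dye pot, third: deep red, darker than the orange; the body and the disc on top of its lid have the dye colour, the lid's rim is white. Straight-sided, diameter 42 mm, height 62 mm, about 110 g. Origin at the centre of its underside, z up. All four have the same shape and start upright on the table in front of the rack; an awl and a bone folder (flat ivory bar) lie among them
- pot_brown: loose closed round dye pot, the darkest: near-black brown; the body and the disc on top of its lid have the dye colour, the lid's rim is white. Straight-sided, diameter 42 mm, height 62 mm, about 110 g. Origin at the centre of its underside, z up. All four have the same shape and start upright on the table in front of the rack; an awl and a bone folder (flat ivory bar) lie among them
- pad_a: one of four identical flat round cork pads, diameter 54 mm, 3 mm thick, fixed in one straight row at 72 mm spacing on the rack, a pale wooden board (72 mm wide, 440 mm long, 10 mm thick) lying fixed on the table. Origin at the centre of its underside; its top is 13 mm above the table; y axis along the row. The letters do not tell the order
- pad_b: one of four identical flat round cork pads, diameter 54 mm, 3 mm thick, fixed in one straight row at 72 mm spacing on the rack, a pale wooden board (72 mm wide, 440 mm long, 10 mm thick) lying fixed on the table. Origin at the centre of its underside; its top is 13 mm above the table; y axis along the row. The letters do not tell the order
- pad_c: one of four identical flat round cork pads, diameter 54 mm, 3 mm thick, fixed in one straight row at 72 mm spacing on the rack, a pale wooden board (72 mm wide, 440 mm long, 10 mm thick) lying fixed on the table. Origin at the centre of its underside; its top is 13 mm above the table; y axis along the row. The letters do not tell the order
- pad_d: one of four identical flat round cork pads, diameter 54 mm, 3 mm thick, fixed in one straight row at 72 mm spacing on the rack, a pale wooden board (72 mm wide, 440 mm long, 10 mm thick) lying fixed on the table. Origin at the centre of its underside; its top is 13 mm above the table; y axis along the row. The letters do not tell the order
- tile_white: flat white square tile, 44 mm, 4 mm thick, fixed at one end of the rack in line with the pads, 72 mm from the centre of the nearest pad: it marks the light end. A like tile in black is fixed at the other end. Origin at the centre of its underside
- glue: glue jar with a blue cap standing loose on the table among the pots, diameter 48 mm, height 90 mm; not to be knocked over. Origin at the centre of its underside, z up
Not all that is in view belongs to the job. There is more than one size of the pot_sand; the job needs the middle-sized.

How it is judged:
By the outcome, as a careful person would: the job done as asked, in the order asked, and still so for the second after the job is handed in, with the robot touching nothing.
It also fails if it takes over 112 s, if anything falls off the work surface, if the arm or the gripper's body presses on something with over 40 N, if the wrist force passes 120 N, or if a joint passes its speed limit or range.

## Working session

There is one attempt and no reset: what is moved stays moved. The work goes in short steps, Python scripts to look and compute and a tool call to move; the robot and the scene stay as the last step left them, time stands still between calls to the robot, and variables do not carry over. Pictures are saved under pics/ and viewed, and the job is handed in when it is done.

Besides the shell and the picture viewer there is one more tool, called after ">>>" as a command line: name --pt "numbers of a row" for each row, then --argument value for the rest. step_arm: Moves the arm, as the interface text tells. Its arguments: {"type":"object","properties":{"rows":{"type":"array","items":{"type":"array","items":{"type":"number"}}},"grip":{"type":"number"}},"required":["rows"]}

```bash
mkdir -p pics; ls; python3 - <<'E'
from cell import env
import cv2,numpy as np
for n in ("scene","top"):
    im=env.read_camera(n); cv2.imwrite(f"pics/{n}0.png",im[:,:,::-1])
    c=env.get_calibration(n); print(n,{k:np.round(v,3).tolist() for k,v in c.items()})
print(env.state())
E
```

```text
pics
scene {'fx': 454.713, 'fy': 454.713, 'cx': 314.241, 'cy': 196.717, 'D': [-0.124, 0.0, 0.0, 0.0, 0.0], 'pose': [[0.523, 0.656, -0.545, 999.105], [0.852, -0.388, 0.351, -333.841], [0.019, -0.648, -0.762, 736.279], [0.0, 0.0, 0.0, 1.0]]}
top {'fx': 474.768, 'fy': 474.768, 'cx': 313.088, 'cy': 192.419, 'D': [-0.038, 0.0, 0.0, 0.0, 0.0], 'pose': [[0.023, -0.995, 0.095, 391.954], [-1.0, -0.023, 0.0, -7.132], [0.002, -0.094, -0.996, 996.679], [0.0, 0.0, 0.0, 1.0]]}
{'t': 0.1, 'joints': array([-1.38859237e+00,  4.91478995e-01,  1.55941412e+00, -4.90342926e-05,
        1.09169731e+00, -1.05601124e-01]), 'qvel': array([ 0.00079964,  0.00036847, -0.00135778, -0.00087306,  0.00053804,
        0.00076087]), 'tau': array([ 1.92549385e-03, -6.13623977e+01, -2.58603537e+01,  6.93952991e-02,
        4.70707600e-02, -6.21752633e-05]), 'eef_pos': array([ 177.37885229, -599.0888409 ,  239.12395326]), 'tcp_rot': array([3.0795518 , 1.5697976 , 1.79658318]), 'ft_force': array([-0.72440053, -0.02447699, -0.29792592]), 'moment': array([0.02900848, 0.0046885 , 0.00903715]), 'opening': 1.0002947497938273}
```

View pics/scene0.png

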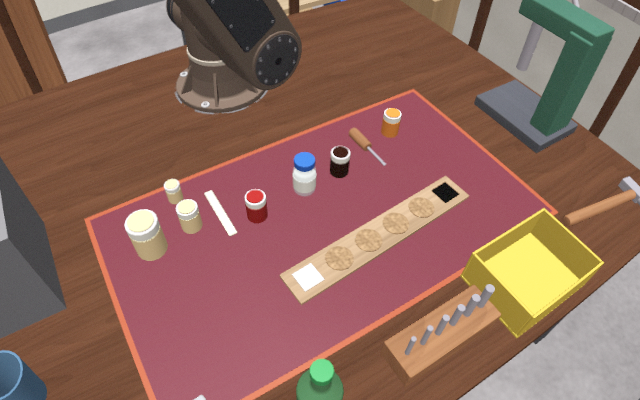

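View pics/top0.png

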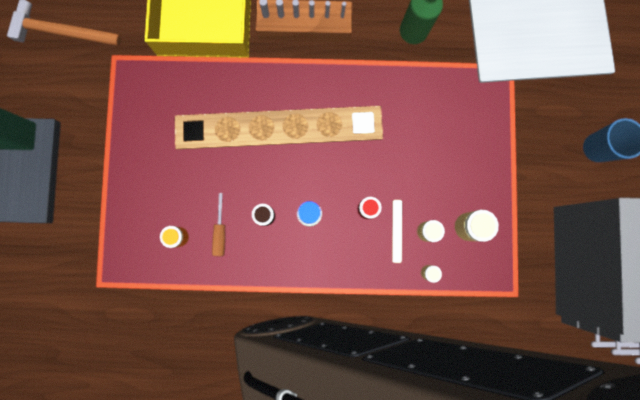

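The top view shows pads at about (227..330, 127), the white tile at (363,123) and the black tile at (194,131). The pots are orange (171,237), brown (262,215) and red (370,208), with the glue cap at (309,213). There are three sand pots: (433,274) small, (432,231) middle and (481,226) large. (432,231) should be the one to use; I'll check it by size.

```bash
cat > h.py <<'E'
from cell import env
import cv2,numpy as np
def ray(n,uv,z):
    c=env.get_calibration(n);K=np.array([[c['fx'],0,c['cx']],[0,c['fy'],c['cy']],[0,0,1]])
    p=cv2.undistortPoints(np.array(uv,float).reshape(-1,1,2),K,np.array(c['D']))[:,0]
    T=np.array(c['pose']);d=np.c_[p,np.ones(len(p))]@T[:3,:3].T;o=T[:3,3]
    return o+d*((z-o[2])/d[:,2])[:,None]
def lid(n,im,uv,z,w=24,show=None):
    """bright/any-non-mat blob: lid top outline (rim white) -> contour -> world circle"""
    u,v=uv;x0,y0=u-w,v-w
    c=im[y0:y0+2*w,x0:x0+2*w]
    h=cv2.cvtColor(c,cv2.COLOR_RGB2HSV)
    return c,h,(x0,y0)
def rimfit(n,im,uv,z,w=22):
    c,h,(x0,y0)=lid(n,im,uv,z,w)
    m=((h[...,1]<90)&(h[...,2]>120)).astype(np.uint8)
    cs,_=cv2.findContours(m,cv2.RETR_EXTERNAL,cv2.CHAIN_APPROX_NONE)
    k=max(cs,key=lambda a:cv2.contourArea(cv2.convexHull(a)))
    P=ray(n,cv2.convexHull(k)[:,0]+[x0,y0],z)[:,:2]
    (cx,cy),r=cv2.minEnclosingCircle(P.astype(np.float32)); return cx,cy,r
E
python3 - <<'E'
from h import *
im=cv2.imread("pics/top0.png")[:,:,::-1].copy()
for k,uv in dict(orange=(171,237),brown=(262,215),red=(370,208),sandS=(433,274),sandM=(432,231),sandL=(481,226)).items():
    print(k,np.round(rimfit("top",im,uv,62),1), np.round(ray("top",[uv],62)[0],1))
# scene check, lid centre clicks
for k,uv in dict(orange=(392,115),brown=(341,153),red=(256,197),sandM=(188,208),sandS=(173,185),sandL=(143,222)).items():
    print('scene',k,np.round(ray("scene",[uv],62)[0],1))
print('glue',np.round(ray("top",[(309,213)],90)[0],1), np.round(ray("scene",[(305,160)],90)[0],1))
# board: bright wood mask
h=cv2.cvtColor(im,cv2.COLOR_RGB2HSV)
def cent(m):
    cs,_=cv2.findContours(m.astype(np.uint8),cv2.RETR_EXTERNAL,cv2.CHAIN_APPROX_NONE);k=max(cs,key=cv2.contourArea);return k
roi=np.zeros(h.shape[:2],bool);roi[95:160,165:395]=1
b=cent(roi&~((h[...,0]>160)&(h[...,1]>80)) )
P=ray("top",b[:,0],10)[:,:2].astype(np.float32);print('board',cv2.minAreaRect(P))
for nm,m in (('white',(h[...,1]<40)&(h[...,2]>200)),('black',h[...,2]<60)):
    k=cent(roi&m);P=ray("top",k[:,0],14)[:,:2].astype(np.float32);print(nm,cv2.minAreaRect(P))
big=cv2.resize(np.ascontiguousarray(im[95:160,170:390]),None,fx=3.6,fy=3.6,interpolation=cv2.INTER_CUBIC)
big2=cv2.resize(np.ascontiguousarray(im[190:290,385:510]),None,fx=4,fy=4,interpolation=cv2.INTER_CUBIC)
cv2.imwrite("pics/pads.png",big[:,:,::-1]);cv2.imwrite("pics/sand.png",big2[:,:,::-1])
E
```

```text
orange [387.6 271.4  23.1] [386.1 270.1  62. ]
brown [435.5  92.3  22.9] [433.7  92.4  62. ]
red [ 454.4 -120.1   23.1] [ 452.5 -120.1   62. ]
sandS [ 327.  -244.8   18.1] [ 326.1 -245.1   62. ]
sandM [ 411.1 -244.4   23.5] [ 409.9 -242.9   62. ]
sandL [ 423.  -339.8   35.4] [ 421.9 -340.3   62. ]
scene orange [395.9 263.4  62. ]
scene brown [441.6  89.5  62. ]
scene red [ 459.6 -121.2   62. ]
scene sandM [ 417.8 -246.    62. ]
scene sandS [ 346.5 -250.5   62. ]
scene sandL [ 406.1 -332.5   62. ]
glue [ 4.384e+02 -2.000e-01  9.000e+01] [444.9  -1.7  90. ]
board ((623.55517578125, 70.14280700683594), (76.12093353271484, 443.2740478515625), 4.039134502410889)
white ((636.7734375, -108.68921661376953), (44.110557556152344, 45.04697036743164), 4.077557563781738)
black ((610.6307983398438, 249.3401336669922), (39.951927185058594, 38.21970748901367), 2.9694461822509766)
```

View pics/pads.png

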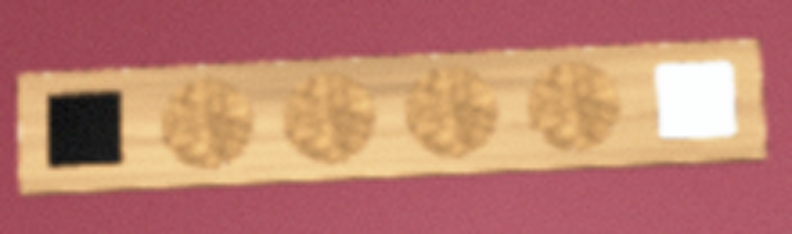

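View pics/sand.png

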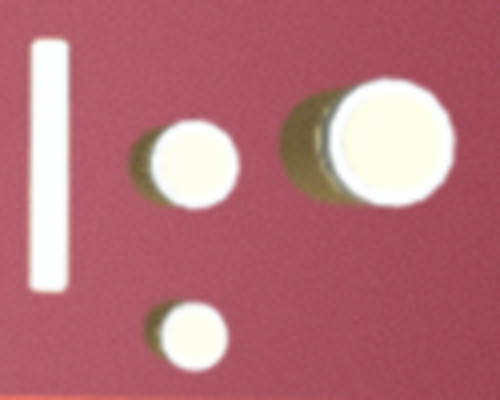

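The crop confirms it: (432,231) is the middle sand pot. Its lid radius is about 23.5 mm, matching the other three dye pots (23), against 18 for the small one and 35 for the large. The tiles measure 359 mm apart (nominal 360), so the board frame holds. Next I'll plan the orientation: jaws perpendicular to the row.

```bash
cat >> h.py <<'E'
from scipy.spatial.transform import Rotation as Ro
n=np.array([.9974,.0718,0]);u=np.array([-.0718,.9974,0]);dn=np.array([0,0,-1.])
RT=np.c_[dn,u,n]
def go(x,y,zt):   # zt = fingertip-grasp point z; TCP is 6 mm above
    s=env.state();R=Ro.from_euler('xyz',s['tcp_rot']).as_matrix()
    d=np.array([x,y,zt+6])-s['eef_pos']
    print('t',round(s['t'],2),'pos',s['eef_pos'].round(1),'open',round(s['opening']*95.1,1),'F',s['ft_force'].round(1))
    print('shift in target tool axes',(RT.T@d).round(1),'| in present axes',(R.T@d).round(1))
    for nm,T in(('A',RT),('B',np.c_[dn,-u,-n])): print(nm,'turn',Ro.from_matrix(R.T@T).as_rotvec().round(3))
E
python3 - <<'E'
from h import *
print(Ro.from_euler('xyz',env.state()['tcp_rot']).as_matrix().round(3))
go(411,-244,150)
# heights from scene: refine tops/bases, large pot top & base
im=cv2.imread("pics/scene0.png")
for nm,uv,z in(('whiteS',(307,277),14),('blackS',(446,192),14)): print(nm,ray('scene',[uv],z).round(1))
cv2.imwrite("pics/sc.png",cv2.resize(im[160:280,110:310],None,fx=4,fy=4,interpolation=cv2.INTER_CUBIC))
E
```

```text
[[-0.     0.959  0.284]
 [ 0.001  0.284 -0.959]
 [-1.     0.    -0.001]]
t 0.1 pos [ 177.4 -599.1  239.1] open 95.1 F [-0.7 -0.  -0.3]
shift in target tool axes [ 83.1 337.4 258.5] | in present axes [  83.4  324.8 -274.1]
A turn [-1.355e+00 -1.000e-03 -1.000e-03]
B turn [ 1.787e+00 -1.000e-03  1.000e-03]
whiteS [[ 639.1 -112.8   14. ]]
blackS [[614.8 248.7  14. ]]
```

View pics/sc.png

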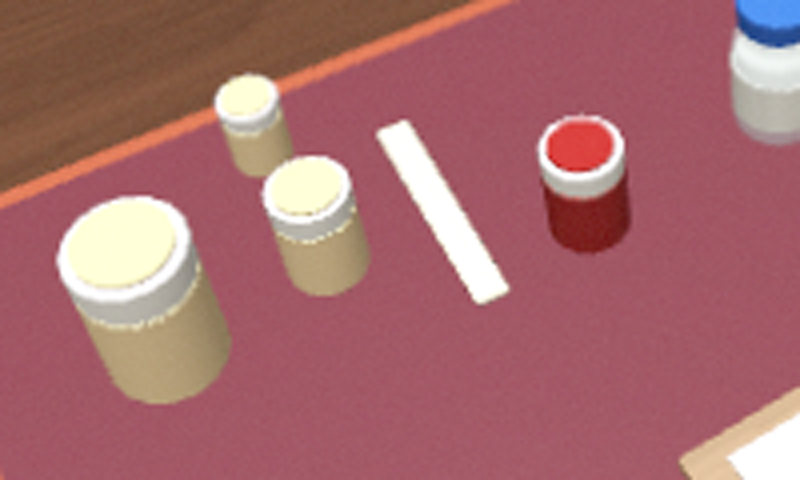

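>>> step_arm --pt "0 0 0 -0.17 0 0" --pt "0 0 0 -0.17 0 0" --pt "0 0 0 -0.17 0 0" --pt "0 0 0 -0.17 0 0" --pt "0 0 0 -0.17 0 0" --pt "0 0 0 -0.17 0 0" --pt "0 0 0 -0.17 0 0" --pt "0 0 0 -0.17 0 0" --grip 75

```text
t: 1.1
eef_pos: [177.2, -597.9, 236.1]
tcp_rot: [1.628, 1.564, 1.748]
ft_force: [0.2, 0.1, -0.2]
opening: 0.786
```

```bash
python3 - <<'E'
from h import *
go(412,-244,120)
E
```

```text
t 1.1 pos [ 177.2 -597.9  236.1] open 74.8 F [ 0.2  0.1 -0.2]
shift in target tool axes [110.1 336.1 259.6] | in present axes [112.3 322.3 275.7]
A turn [ 0.049 -0.001 -0.007]
B turn [-3.093e+00  1.100e-02 -1.000e-03]
```

>>> step_arm --pt "0 42 33 0.05 0 0" --pt "0 42 33 0 0 0" --pt "0 42 33 0 0 0" --pt "0 42 33 0 0 0" --pt "0 42 33 0 0 0" --pt "0 42 33 0 0 0" --pt "0 42 33 0 0 0" --pt "0 35 25 0 0 0"

```text
t: 2.1
eef_pos: [402.3, -250.4, 230.7]
tcp_rot: [-2.731, 1.552, -2.666]
ft_force: [-0.3, -0.9, 0.8]
opening: 0.785
```

```bash
python3 - <<'E'
from h import *
go(412,-244,42)
E
```

```text
t 2.1 pos [ 402.3 -250.4  230.7] open 74.7 F [-0.3 -0.9  0.8]
shift in target tool axes [182.7   5.7  10.1] | in present axes [182.5   7.1  13.2]
A turn [-0.007 -0.017  0.007]
B turn [3.134 0.011 0.027]
```

>>> step_arm --pt "20 6 10 -0.007 -0.017 0.007" --pt "40 0 0 0 0 0" --pt "40 0 0 0 0 0" --pt "35 0 0 0 0 0"

```text
t: 2.6
eef_pos: [414.6, -241.3, 94.0]
tcp_rot: [-0.662, 1.565, -0.585]
ft_force: [-0.7, -1.1, 0.5]
opening: 0.79
```

```bash
python3 - <<'E'
from h import *
go(412,-244,42)
for n_ in("scene","top"): cv2.imwrite(f"pics/{n_}1.png",env.read_camera(n_)[:,:,::-1])
a=cv2.imread("pics/scene1.png")[120:280,90:310];cv2.imwrite("pics/s1.png",cv2.resize(a,None,fx=3,fy=3))
E
```

```text
t 2.6 pos [ 414.6 -241.3   94. ] open 75.1 F [-0.7 -1.1  0.5]
shift in target tool axes [46.  -2.5 -2.8] | in present axes [46.  -2.3 -3.1]
A turn [0.006 0.005 0.004]
B turn [-3.136 -0.006  0.008]
```

View pics/s1.png

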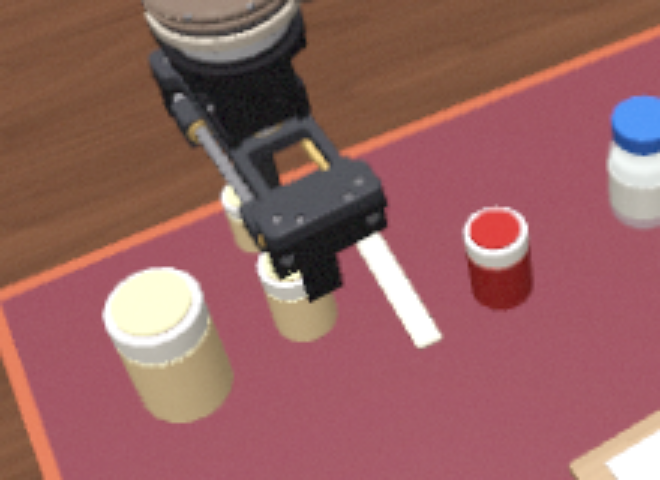

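```bash
python3 - <<'E'
from h import *
im=cv2.imread("pics/scene1.png")
print(ray('scene',[(197.3,211.5),(186.5,206)],69).round(1), ray('scene',[(186.5,206)],62).round(1))
cv2.imwrite("pics/s1b.png",cv2.resize(im[190:250,160:220],None,fx=10,fy=10,interpolation=cv2.INTER_CUBIC))
cv2.imwrite("pics/t1b.png",cv2.resize(cv2.imread("pics/top1.png")[190:290,385:510],None,fx=5,fy=5,interpolation=cv2.INTER_CUBIC))
E
```

```text
[[ 440.8 -234.8   69. ]
 [ 417.8 -247.6   69. ]] [[ 411.7 -246.7   62. ]]
```

View pics/s1b.png

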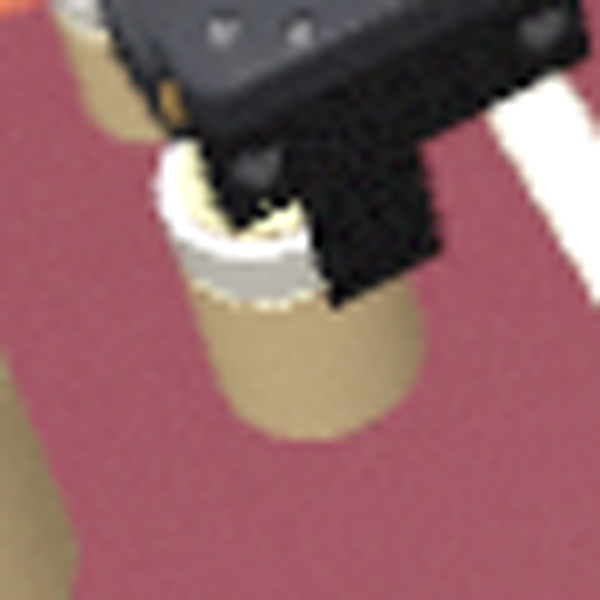

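View pics/t1b.png

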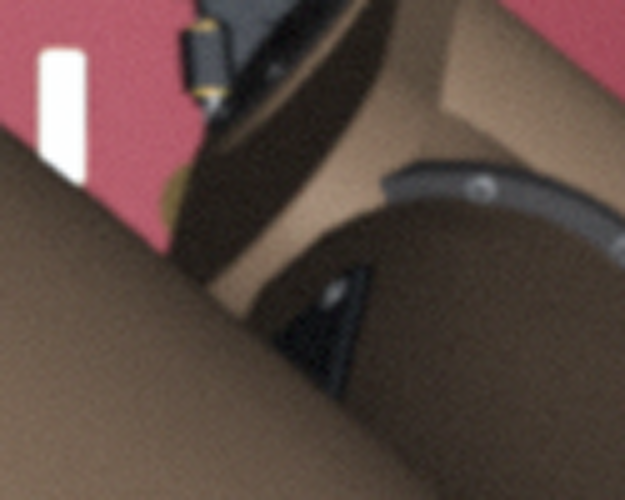

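```bash
python3 - <<'E'
from h import *
print(ray('scene',[(193.5,220.5),(203.8,214.5)],69).round(1))
c=[414.6,-241.3]
print(np.array(c)+49.6*n[:2]-10*u[:2],np.array(c)+49.6*n[:2]+10*u[:2])
E
```

```text
[[ 457.1 -249.    69. ]
 [ 453.8 -227.    69. ]]
[ 464.78904 -247.71272] [ 463.35304 -227.76472]
```

>>> step_arm --pt "22 -4 -2 0 0 0" --pt "24 0 0 0 0 0" --pt "0 0 0 0 0 0"

```text
t: 3.08
eef_pos: [413.0, -245.8, 48.6]
tcp_rot: [-0.577, 1.568, -0.5]
ft_force: [0.0, 0.7, 1.5]
opening: 0.79
```

>>> step_arm --pt "0 0 0 0 0 0" --pt "0 0 0 0 0 0" --pt "0 0 0 0 0 0" --pt "0 0 0 0 0 0" --pt "0 0 0 0 0 0" --pt "0 0 0 0 0 0" --grip 30

```text
t: 3.82
eef_pos: [414.1, -246.5, 52.4]
tcp_rot: [-0.687, 1.563, -0.61]
ft_force: [0.4, 0.5, -0.3]
opening: 0.437
```

```bash
python3 - <<'E'
from h import *
go(631.4,-37.5,142)
E
```

```text
t 3.83 pos [ 414.1 -246.5   52.4] open 41.6 F [ 0.4  0.5 -0.3]
shift in target tool axes [-95.6 192.9 231.7] | in present axes [-95.1 191.1 233.4]
A turn [0.006 0.006 0.005]
B turn [-3.136 -0.007  0.009]
```

>>> step_arm --pt "-35 0 0 0 0 0" --pt "-35 0 0 0 0 0" --pt "-30 15 20 0 0 0" --pt "0 38 45 0 0 0" --pt "0 40 48 0 0 0" --pt "0 40 48 0 0 0" --pt "0 35 40 0 0 0" --pt "0 20 25 0 0 0"

```text
t: 4.82
eef_pos: [628.7, -37.4, 155.7]
tcp_rot: [-0.581, 1.565, -0.509]
ft_force: [-0.6, -0.2, -0.7]
opening: 0.437
```

```bash
python3 - <<'E'
from h import *
go(631.4,-37.5,62)
cv2.imwrite("pics/top2.png",env.read_camera("top")[:,:,::-1]);cv2.imwrite("pics/scene2.png",env.read_camera("scene")[:,:,::-1])
E
```

```text
t 4.83 pos [628.7 -37.4 155.7] open 41.6 F [-0.6 -0.2 -0.7]
shift in target tool axes [87.7 -0.3  2.7] | in present axes [87.7 -0.1  2.3]
A turn [0.001 0.005 0.003]
B turn [-3.141 -0.005  0.008]
```

View pics/scene2.png

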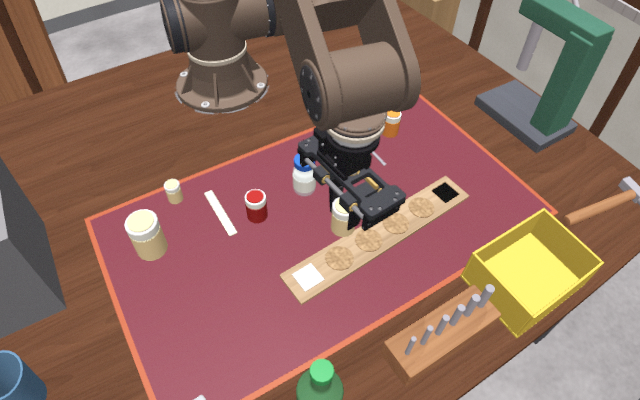

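>>> step_arm --pt "30 -1 4 0 0.005 0.003" --pt "30 0 0 0 0 0" --pt "18 0 0 0 0 0" --pt "0 0 0 0 0 0"

```text
t: 5.42
eef_pos: [631.9, -39.1, 75.2]
tcp_rot: [-2.98, 1.57, -2.907]
ft_force: [0.3, 0.7, -0.5]
opening: 0.435
```

```bash
python3 - <<'E'
from h import *
go(633,-38.7,59)
cv2.imwrite("pics/s3.png",cv2.resize(env.read_camera("scene")[200:300,270:430,::-1],None,fx=5,fy=5,interpolation=cv2.INTER_CUBIC))
E
```

```text
t 5.42 pos [631.9 -39.1  75.2] open 41.4 F [ 0.3  0.7 -0.5]
shift in target tool axes [10.2  0.3  1.1] | in present axes [10.2  0.3  1.1]
A turn [ 0.002 -0.001  0.   ]
B turn [-3.14e+00 -0.00e+00 -1.00e-03]
```

View pics/s3.png

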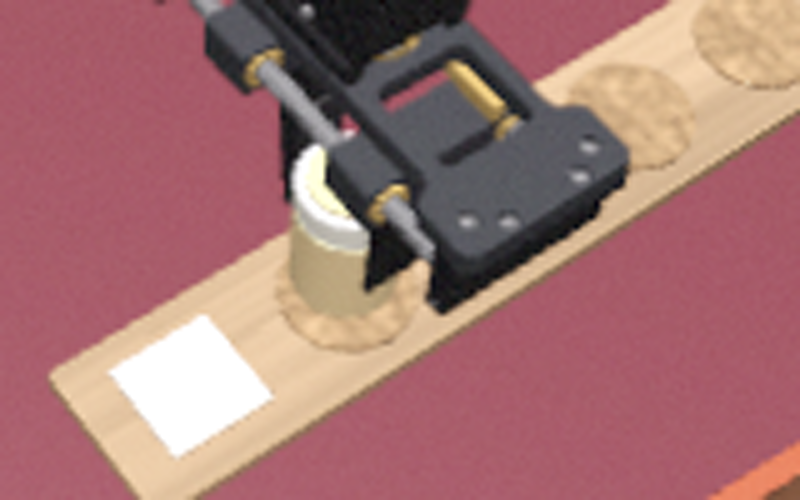

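>>> step_arm --pt "5 0 1 0 0 0" --pt "3 0 0 0 0 0"

```text
t: 5.72
eef_pos: [634.2, -39.5, 69.7]
tcp_rot: [-0.34, 1.567, -0.266]
ft_force: [0.7, 0.2, -0.0]
opening: 0.436
```

>>> step_arm --pt "2 0 0 0 0 0" --pt "1 0 0 0 0 0"

```text
t: 5.98
eef_pos: [634.4, -39.5, 67.1]
tcp_rot: [-0.326, 1.566, -0.253]
ft_force: [0.4, -0.6, -0.5]
opening: 0.437
```

>>> step_arm --pt "2 0 -0.5 0 0 0" --pt "1 0 -0.5 0 0 0"

```text
t: 6.22
eef_pos: [634.0, -39.4, 65.2]
tcp_rot: [-0.27, 1.564, -0.197]
ft_force: [-1.9, 2.7, 14.1]
opening: 0.438
```

>>> step_arm --pt "2 0 0 0 0 0"

```text
t: 6.35
eef_pos: [634.0, -39.4, 65.1]
tcp_rot: [-0.289, 1.564, -0.215]
ft_force: [-10.4, 0.6, 29.2]
opening: 0.438
```

Contact at TCP z ≈ 65, with 29 N of wrist force. I'll release the pot.

>>> step_arm --pt "-1 0 0 0 0 0" --pt "0 0 0 0 0 0" --pt "0 0 0 0 0 0" --pt "0 0 0 0 0 0" --grip 75

```text
t: 6.85
eef_pos: [634.1, -39.3, 66.5]
tcp_rot: [-0.28, 1.563, -0.206]
ft_force: [-0.2, -0.1, -0.3]
opening: 0.774
```

>>> step_arm --pt "-30 0 0 0 0 0" --pt "-40 0 0 0 0 0" --pt "-40 0 -20 0 0 0" --pt "0 0 -50 0 0 0" --pt "0 -10 -50 0 0 0" --pt "0 -20 -40 0 0 0"

```text
t: 7.6
eef_pos: [473.2, -80.7, 177.2]
tcp_rot: [-0.316, 1.564, -0.239]
ft_force: [0.9, -1.0, 0.5]
opening: 0.789
```

```bash
python3 - <<'E'
from h import *
go(455,-120.5,42)
cv2.imwrite("pics/scene4.png",env.read_camera("scene")[:,:,::-1]);cv2.imwrite("pics/top4.png",env.read_camera("top")[:,:,::-1])
a=cv2.imread("pics/scene4.png")[200:300,270:430];b=cv2.imread("pics/top4.png")[90:170,260:400]
cv2.imwrite("pics/s4.png",np.vstack([cv2.resize(a,(480,300)),cv2.resize(b,(480,275))]))
E
```

```text
t 7.6 pos [473.2 -80.7 177.2] open 75.0 F [ 0.9 -1.   0.5]
shift in target tool axes [129.2 -38.3 -21. ] | in present axes [129.1 -38.  -22. ]
A turn [0.005 0.007 0.002]
B turn [-3.137e+00 -3.000e-03  1.100e-02]
```

View pics/s4.png

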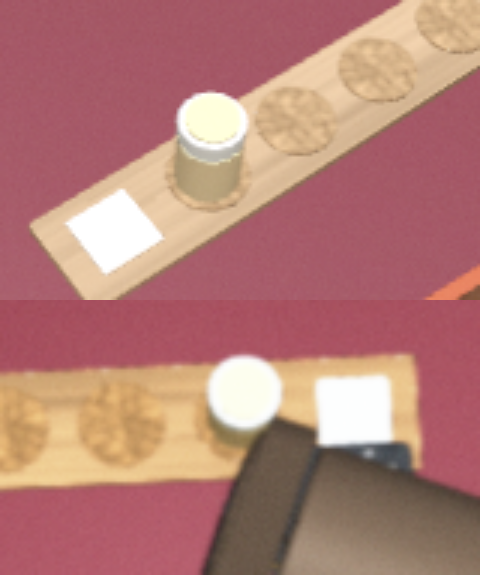

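```bash
python3 - <<'E'
from h import *
im=cv2.imread("pics/top4.png")[:,:,::-1].copy()
h=cv2.cvtColor(im[100:150,310:346],cv2.COLOR_RGB2HSV)
m=((h[...,1]<60)&(h[...,2]>150)).astype(np.uint8)
cs,_=cv2.findContours(m,0,1);k=max(cs,key=cv2.contourArea);P=ray('top',cv2.convexHull(k)[:,0]+[310,100],75)[:,:2].astype(np.float32)
print(cv2.minEnclosingCircle(P))
im=cv2.imread("pics/scene4.png")
cv2.imwrite("pics/s4b.png",cv2.resize(im[225:280,310:370],None,fx=10,fy=10,interpolation=cv2.INTER_CUBIC))
E
```

```text
((631.1393432617188, -38.759212493896484), 22.305423736572266)
```

View pics/s4b.png

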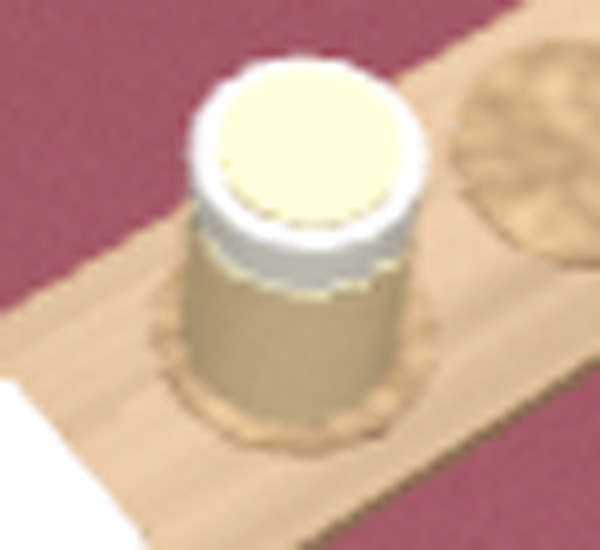

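Sand is centred on its pad to about 1 mm. Next is red, which goes on pad 3.

>>> step_arm --pt "0 -38 -19 0.005 0.007 0.002" --pt "35 0 0 0 0 0" --pt "35 0 0 0 0 0" --pt "0 0 0 0 0 0"

```text
t: 8.2
eef_pos: [457.6, -123.0, 106.5]
tcp_rot: [-0.657, 1.568, -0.59]
ft_force: [-0.6, 0.3, 0.7]
opening: 0.788
```

```bash
python3 - <<'E'
from h import *
go(457,-120.5,42)
E
```

```text
t 8.2 pos [ 457.6 -123.   106.5] open 74.9 F [-0.6  0.3  0.7]
shift in target tool axes [58.5  2.6 -0.4] | in present axes [58.5  2.7 -0.5]
A turn [-0.004  0.002  0.002]
B turn [ 3.137e+00  2.000e-03 -3.000e-03]
```

>>> step_arm --pt "28 3 0 0 0 0" --pt "28 0 0 0 0 0" --pt "2 0 0 0 0 0"

```text
t: 8.57
eef_pos: [460.6, -120.4, 50.3]
tcp_rot: [-0.52, 1.564, -0.452]
ft_force: [0.4, 0.9, 0.1]
opening: 0.791
```

>>> step_arm --pt "0 0 0 0 0 0" --pt "0 0 0 0 0 0" --pt "0 0 0 0 0 0" --pt "0 0 0 0 0 0" --pt "0 0 0 0 0 0" --grip 30

```text
t: 9.2
eef_pos: [462.3, -120.7, 54.2]
tcp_rot: [-0.494, 1.559, -0.425]
ft_force: [0.4, 0.0, -0.3]
opening: 0.438
```

```bash
python3 - <<'E'
from h import *
go(624,105,142)
E
```

```text
t 9.2 pos [ 462.3 -120.7   54.2] open 41.6 F [ 0.4  0.  -0.3]
shift in target tool axes [-93.8 213.5 177.5] | in present axes [-93.2 213.6 177.8]
A turn [-0.003  0.011  0.006]
B turn [ 3.138  0.009 -0.017]
```

>>> step_arm --pt "-35 0 0 -0.003 0.011 0.006" --pt "-35 0 10 0 0 0" --pt "-25 20 30 0 0 0" --pt "0 45 35 0 0 0" --pt "0 45 35 0 0 0" --pt "0 45 30 0 0 0" --pt "0 35 20 0 0 0" --pt "0 20 15 0 0 0"

```text
t: 10.2
eef_pos: [625.7, 107.0, 152.3]
tcp_rot: [2.406, 1.568, 2.473]
ft_force: [0.5, -0.7, -0.3]
opening: 0.433
```

```bash
python3 - <<'E'
from h import *
go(624,105,61)
E
```

```text
t 10.2 pos [625.7 107.  152.3] open 41.2 F [ 0.5 -0.7 -0.3]
shift in target tool axes [85.3 -1.8 -1.9] | in present axes [85.3 -2.  -1.7]
A turn [-0.004 -0.002 -0.002]
B turn [ 3.137e+00 -3.000e-03  3.000e-03]
```

>>> step_arm --pt "30 -2 -2 0 0 0" --pt "30 0 0 0 0 0" --pt "14 0 0 0 0 0" --pt "3 0 0 0 0 0"

```text
t: 10.7
eef_pos: [624.4, 107.2, 73.2]
tcp_rot: [2.18, 1.569, 2.251]
ft_force: [0.6, 0.9, -0.2]
opening: 0.439
```

```bash
python3 - <<'E'
from h import *
go(624,105,60)
E
```

```text
t 10.7 pos [624.4 107.2  73.2] open 41.8 F [ 0.6  0.9 -0.2]
shift in target tool axes [ 7.2 -2.2 -0.6] | in present axes [ 7.2 -2.2 -0.5]
A turn [-0.001 -0.001 -0.002]
B turn [ 3.14e+00 -3.00e-03  2.00e-03]
```

>>> step_arm --pt "3 -3 -0.5 0 0 0" --pt "3 0 0 0 0 0"

```text
t: 10.95
eef_pos: [624.8, 103.8, 68.3]
tcp_rot: [1.117, 1.569, 1.187]
ft_force: [1.0, 0.7, -0.1]
opening: 0.44
```

>>> step_arm --pt "2 0 0 0 0 0"

```text
t: 11.08
eef_pos: [625.0, 103.8, 67.0]
tcp_rot: [0.828, 1.568, 0.898]
ft_force: [-5.7, 2.8, 15.8]
opening: 0.437
```

>>> step_arm --pt "-3 1.5 -1 0 0 0" --pt "2 0 0 0 0 0" --pt "2 0 0 0 0 0"

```text
t: 11.45
eef_pos: [624.2, 105.3, 67.0]
tcp_rot: [0.497, 1.567, 0.567]
ft_force: [-5.4, 2.0, 17.0]
opening: 0.442
```

>>> step_arm --pt "1 0 0 0 0 0"

```text
t: 11.58
eef_pos: [624.1, 105.4, 66.9]
tcp_rot: [0.483, 1.567, 0.552]
ft_force: [-6.3, 0.1, 19.1]
opening: 0.437
```

Release, rise, and move towards brown at arm (438,92).

>>> step_arm --pt "-1 0 0 0 0 0" --pt "0 0 0 0 0 0" --pt "0 0 0 0 0 0" --pt "0 0 0 0 0 0" --grip 75

```text
t: 12.08
eef_pos: [624.2, 105.5, 67.7]
tcp_rot: [0.46, 1.567, 0.53]
ft_force: [0.5, -1.0, 0.1]
opening: 0.772
```

>>> step_arm --pt "-30 0 0 0 0 0" --pt "-40 0 0 0 0 0" --pt "-30 0 -30 0 0 0" --pt "0 0 -50 0 0 0" --pt "0 -10 -55 0 0 0" --pt "0 -10 -50 0 0 0"

```text
t: 12.82
eef_pos: [437.8, 71.9, 168.7]
tcp_rot: [0.372, 1.566, 0.442]
ft_force: [0.2, -0.1, 0.1]
opening: 0.79
```

```bash
python3 - <<'E'
from h import *
go(438,92,42)
cv2.imwrite("pics/scene5.png",env.read_camera("scene")[:,:,::-1]);cv2.imwrite("pics/top5.png",env.read_camera("top")[:,:,::-1])
E
```

```text
t 12.82 pos [437.8  71.9 168.7] open 75.2 F [ 0.2 -0.1  0.1]
shift in target tool axes [120.7  20.    1.7] | in present axes [120.8  19.8   1.1]
A turn [-0.001  0.004 -0.002]
B turn [ 3.14e+00 -3.00e-03 -7.00e-03]
```

View pics/scene5.png

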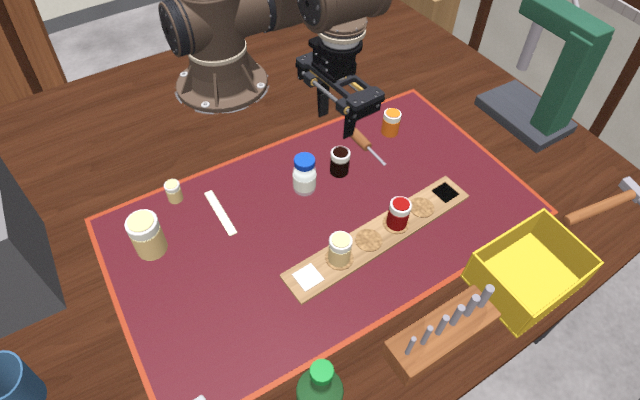

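View pics/top5.png

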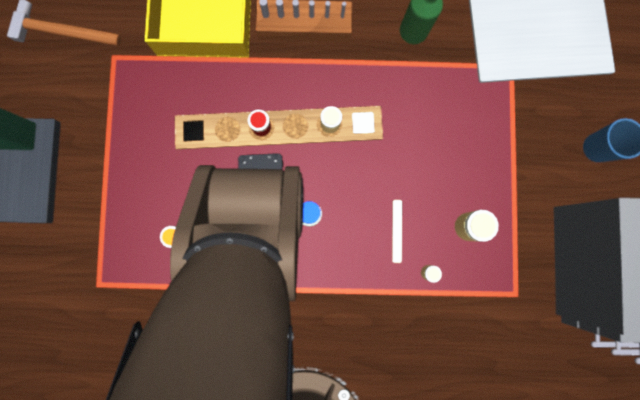

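Red stands upright on pad 3 (scene (399,212)). Now brown.

>>> step_arm --pt "0 20 2 0 0.004 0" --pt "40 0 0 0 0 0" --pt "40 0 0 0 0 0" --pt "0 0 0 0 0 0"

```text
t: 13.42
eef_pos: [438.4, 92.6, 88.4]
tcp_rot: [0.584, 1.567, 0.654]
ft_force: [-0.7, 0.6, 1.1]
opening: 0.79
```

```bash
python3 - <<'E'
from h import *
go(438,92,42)
E
```

```text
t 13.43 pos [438.4  92.6  88.4] open 75.2 F [-0.7  0.6  1.1]
shift in target tool axes [40.4 -0.6 -0.4] | in present axes [40.4 -0.6 -0.5]
A turn [-0.003  0.003 -0.002]
B turn [ 3.139e+00 -3.000e-03 -4.000e-03]
```

>>> step_arm --pt "20 0 0 0 0 0" --pt "20 0 0 0 0 0" --pt "2 0 0 0 0 0"

```text
t: 13.8
eef_pos: [441.5, 92.9, 48.9]
tcp_rot: [0.247, 1.563, 0.316]
ft_force: [0.0, -0.2, 0.3]
opening: 0.786
```

>>> step_arm --pt "0 0 0 0 0 0" --pt "0 0 0 0 0 0" --pt "0 0 0 0 0 0" --pt "0 0 0 0 0 0" --pt "0 0 0 0 0 0" --grip 30

```text
t: 14.42
eef_pos: [442.9, 93.0, 52.1]
tcp_rot: [0.159, 1.559, 0.228]
ft_force: [-0.6, -0.1, -1.4]
opening: 0.435
```

```bash
python3 - <<'E'
from h import *
go(619,177,142)
E
```

```text
t 14.43 pos [442.9  93.   52.1] open 41.4 F [-0.6 -0.1 -1.4]
shift in target tool axes [-95.9  71.1 181.7] | in present axes [-93.7  71.8 182.6]
A turn [-0.003  0.011 -0.002]
B turn [ 3.139e+00 -3.000e-03 -1.800e-02]
```

>>> step_arm --pt "-35 0 0 -0.003 0.011 -0.002" --pt "-35 10 10 0 0 0" --pt "-28 20 30 0 0 0" --pt "0 20 40 0 0 0" --pt "0 15 40 0 0 0" --pt "0 5 35 0 0 0" --pt "0 0 20 0 0 0" --pt "0 0 5 0 0 0"

```text
t: 15.42
eef_pos: [620.8, 178.4, 152.1]
tcp_rot: [-3.13, 1.568, -3.059]
ft_force: [-0.4, 0.4, -1.8]
opening: 0.434
```

```bash
python3 - <<'E'
from h import *
go(619,177,60)
E
```

```text
t 15.43 pos [620.8 178.4 152.1] open 41.3 F [-0.4  0.4 -1.8]
shift in target tool axes [86.1 -1.3 -1.9] | in present axes [86.1 -1.3 -1.6]
A turn [-0.    -0.003  0.   ]
B turn [3.141 0.    0.005]
```

>>> step_arm --pt "30 -1 -2 0 0 0" --pt "30 0 0 0 0 0" --pt "14 0 0 0 0 0" --pt "4 0 0 0 0 0"

```text
t: 15.92
eef_pos: [617.0, 176.9, 72.7]
tcp_rot: [-3.114, 1.567, -3.042]
ft_force: [0.6, -0.1, -0.7]
opening: 0.438
```

```bash
python3 - <<'E'
from h import *
go(619,177,59)
E
```

```text
t 15.93 pos [617.  176.9  72.7] open 41.6 F [ 0.6 -0.1 -0.7]
shift in target tool axes [ 7.7 -0.   2. ] | in present axes [ 7.6 -0.   2.1]
A turn [-0.    -0.004  0.   ]
B turn [3.141 0.    0.006]
```

>>> step_arm --pt "3 0 2 0 -0.004 0" --pt "3 0 0 0 0 0"

```text
t: 16.18
eef_pos: [619.6, 177.1, 67.8]
tcp_rot: [0.042, 1.568, 0.114]
ft_force: [-0.6, -0.7, -1.2]
opening: 0.438
```

>>> step_arm --pt "2 0 0 0 0 0"

```text
t: 16.3
eef_pos: [619.8, 177.2, 66.2]
tcp_rot: [0.064, 1.567, 0.136]
ft_force: [0.3, -0.4, -1.8]
opening: 0.44
```

>>> step_arm --pt "1.5 0 -0.5 0 0 0"

```text
t: 16.42
eef_pos: [619.4, 177.2, 65.0]
tcp_rot: [0.061, 1.567, 0.132]
ft_force: [-1.2, -1.1, 10.0]
opening: 0.435
```

>>> step_arm --pt "1 0 0 0 0 0"

```text
t: 16.55
eef_pos: [619.5, 177.2, 65.0]
tcp_rot: [0.055, 1.566, 0.127]
ft_force: [-5.6, -1.3, 13.0]
opening: 0.437
```

>>> step_arm --pt "-1 0 0 0 0 0" --pt "0 0 0 0 0 0" --pt "0 0 0 0 0 0" --pt "0 0 0 0 0 0" --grip 75

```text
t: 17.05
eef_pos: [619.7, 177.3, 66.5]
tcp_rot: [0.068, 1.565, 0.14]
ft_force: [-0.5, -1.0, 0.4]
opening: 0.77
```

>>> step_arm --pt "-30 0 0 0 0 0" --pt "-40 0 0 0 0 0" --pt "-30 10 -30 0 0 0" --pt "0 15 -45 0 0 0" --pt "0 20 -50 0 0 0" --pt "0 15 -45 0 0 0" --pt "0 10 -30 0 0 0"

```text
t: 17.92
eef_pos: [410.2, 233.2, 167.6]
tcp_rot: [0.156, 1.565, 0.225]
ft_force: [0.6, 0.0, 0.8]
opening: 0.788
```

```bash
python3 - <<'E'
from h import *
go(390,271,42)
cv2.imwrite("pics/scene6.png",env.read_camera("scene")[:,:,::-1])
E
```

```text
t 17.93 pos [410.2 233.2 167.6] open 74.9 F [0.6 0.  0.8]
shift in target tool axes [119.6  39.1 -17.5] | in present axes [119.6  39.  -18.3]
A turn [-0.003  0.006 -0.001]
B turn [ 3.139e+00 -1.000e-03 -1.000e-02]
```

View pics/scene6.png

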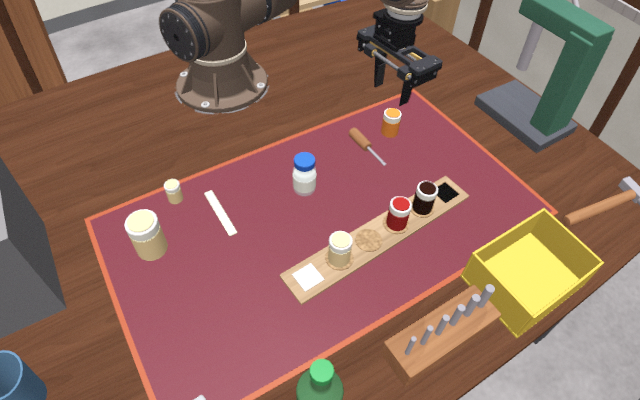

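Brown stands on pad 4 (scene (425,198)). Orange is last and goes on pad 2.

>>> step_arm --pt "0 39 -18 0 0.006 0" --pt "40 0 0 0 0 0" --pt "40 0 0 0 0 0" --pt "0 0 0 0 0 0"

```text
t: 18.48
eef_pos: [386.2, 273.3, 87.1]
tcp_rot: [0.988, 1.568, 1.059]
ft_force: [-0.1, -0.4, 0.4]
opening: 0.792
```

```bash
python3 - <<'E'
from h import *
go(390,271,42)
E
```

```text
t 18.48 pos [386.2 273.3  87.1] open 75.3 F [-0.1 -0.4  0.4]
shift in target tool axes [39.1 -2.6  3.6] | in present axes [39.1 -2.7  3.6]
A turn [-0.001  0.001 -0.002]
B turn [ 3.141e+00 -3.000e-03 -2.000e-03]
```

>>> step_arm --pt "10 -3 3 0 0 0" --pt "20 0 0 0 0 0" --pt "11 0 0 0 0 0"

```text
t: 18.85
eef_pos: [392.2, 270.9, 48.0]
tcp_rot: [0.562, 1.563, 0.633]
ft_force: [0.7, -0.3, 0.4]
opening: 0.788
```

>>> step_arm --pt "0 0 0 0 0 0" --pt "0 0 0 0 0 0" --pt "0 0 0 0 0 0" --pt "0 0 0 0 0 0" --pt "0 0 0 0 0 0" --grip 30

```text
t: 19.48
eef_pos: [393.0, 271.0, 49.7]
tcp_rot: [0.532, 1.561, 0.602]
ft_force: [0.2, -0.2, -2.1]
opening: 0.44
```

```bash
python3 - <<'E'
from h import *
go(629,33.5,150)
E
```

```text
t 19.48 pos [393.  271.   49.7] open 41.9 F [ 0.2 -0.2 -2.1]
shift in target tool axes [-106.3 -253.8  218.3] | in present axes [-105.6 -252.9  219.7]
A turn [-0.002  0.009 -0.005]
B turn [ 3.14  -0.008 -0.014]
```

>>> step_arm --pt "-38 0 0 -0.002 0.009 -0.005" --pt "-38 0 0 0 0 0" --pt "-30 -30 20 0 0 0" --pt "0 -45 38 0 0 0" --pt "0 -45 40 0 0 0" --pt "0 -45 40 0 0 0" --pt "0 -45 40 0 0 0" --pt "0 -30 30 0 0 0"

```text
t: 20.48
eef_pos: [622.6, 41.5, 159.9]
tcp_rot: [-1.544, 1.57, -1.466]
ft_force: [-0.9, 0.9, -0.5]
opening: 0.439
```

```bash
python3 - <<'E'
from h import *
go(629,33.5,60)
E
```

```text
t 20.48 pos [622.6  41.5 159.9] open 41.7 F [-0.9  0.9 -0.5]
shift in target tool axes [93.9 -8.5  5.8] | in present axes [93.9 -8.4  5.8]
A turn [0.006 0.    0.001]
B turn [-3.136e+00 -1.000e-03  0.000e+00]
```

Settle over the pad before going down between its neighbours.

>>> step_arm --pt "20 -9 6 0 0 0" --pt "20 0 0 0 0 0"

```text
t: 20.72
eef_pos: [630.8, 30.6, 118.5]
tcp_rot: [-0.563, 1.569, -0.488]
ft_force: [-0.3, 0.1, -0.8]
opening: 0.436
```

```bash
python3 - <<'E'
from h import *
go(629,33.5,58)
E
```

```text
t 20.73 pos [630.8  30.6 118.5] open 41.4 F [-0.3  0.1 -0.8]
shift in target tool axes [54.5  3.1 -1.6] | in present axes [54.5  3.1 -1.7]
A turn [0.003 0.002 0.001]
B turn [-3.139e+00 -2.000e-03  3.000e-03]
```

>>> step_arm --pt "20 3 -2 0 0 0" --pt "20 0 0 0 0 0" --pt "4 0 0 0 0 0"

```text
t: 21.1
eef_pos: [625.0, 34.9, 69.3]
tcp_rot: [-3.13, 1.566, -3.054]
ft_force: [0.1, 0.1, -1.5]
opening: 0.435
```

```bash
python3 - <<'E'
from h import *
go(629,33.5,57)
E
```

```text
t 21.1 pos [625.   34.9  69.3] open 41.3 F [ 0.1  0.1 -1.5]
shift in target tool axes [ 6.3 -1.7  3.9] | in present axes [ 6.3 -1.7  3.9]
A turn [ 0.004 -0.005  0.   ]
B turn [-3.138 -0.    -0.008]
```

>>> step_arm --pt "2 -2 4 0 -0.005 0" --pt "1 0 0 0 0 0"

```text
t: 21.35
eef_pos: [629.1, 33.7, 66.5]
tcp_rot: [-0.114, 1.571, -0.037]
ft_force: [0.3, -0.4, -2.0]
opening: 0.433
```

>>> step_arm --pt "1.5 0 0 0 0 0"

```text
t: 21.48
eef_pos: [629.3, 33.8, 65.5]
tcp_rot: [-0.079, 1.57, -0.003]
ft_force: [1.4, 0.2, -1.6]
opening: 0.439
```

>>> step_arm --pt "1.5 0 0 0 0 0" --pt "1 0 0 0 0 0"

```text
t: 21.72
eef_pos: [629.5, 33.7, 63.5]
tcp_rot: [-0.108, 1.569, -0.032]
ft_force: [0.4, 0.6, -1.7]
opening: 0.438
```

>>> step_arm --pt "1 0 0 0 0 0"

```text
t: 21.85
eef_pos: [629.6, 33.7, 62.6]
tcp_rot: [-0.147, 1.568, -0.07]
ft_force: [-2.5, -1.5, 8.8]
opening: 0.441
```

Contact. Release, rise, and back off clear of both cameras.

>>> step_arm --pt "0 0 0 0 0 0" --pt "0 0 0 0 0 0" --pt "0 0 0 0 0 0" --pt "0 0 0 0 0 0" --grip 75

```text
t: 22.35
eef_pos: [629.8, 33.7, 62.9]
tcp_rot: [-0.113, 1.568, -0.037]
ft_force: [0.5, -0.5, 0.4]
opening: 0.772
```

>>> step_arm --pt "-30 0 0 0 0 0" --pt "-40 0 0 0 0 0" --pt "-50 0 -30 0 0 0" --pt "-30 0 -50 0 0 0" --pt "0 0 -50 0 0 0" --pt "0 0 -50 0 0 0"

```text
t: 23.1
eef_pos: [447.2, 19.7, 216.2]
tcp_rot: [-0.175, 1.566, -0.098]
ft_force: [-0.0, -0.1, -0.1]
opening: 0.79
```

```bash
python3 - <<'E'
from h import *
t=env.read_camera("top");s=env.read_camera("scene")
cv2.imwrite("pics/scene7.png",s[:,:,::-1]);cv2.imwrite("pics/top7.png",t[:,:,::-1])
a=cv2.resize(s[170:300,270:480],None,fx=3.5,fy=3.5,interpolation=cv2.INTER_CUBIC);cv2.imwrite("pics/s7.png",a[:,:,::-1])
exp={'sand':(631.4,-37.5),'orange':(626.2,34.3),'red':(621,106.1),'brown':(615.8,177.9)}
c=env.get_calibration('top')
for k,uv in dict(sand=(330,119),orange=(294,120),red=(259,121),brown=(225,122)).items():
    w=16;cr=t[uv[1]-w:uv[1]+w,uv[0]-w:uv[0]+w];h=cv2.cvtColor(np.ascontiguousarray(cr),cv2.COLOR_RGB2HSV)
    m=((h[...,1]<60)&(h[...,2]>140)).astype(np.uint8)
    cs,_=cv2.findContours(m,0,1);q=max(cs,key=lambda a:cv2.contourArea(cv2.convexHull(a)))
    P=ray('top',cv2.convexHull(q)[:,0]+[uv[0]-w,uv[1]-w],75)[:,:2].astype(np.float32)
    (x,y),r=cv2.minEnclosingCircle(P);print(k,round(x,1),round(y,1),round(r,1),'err',round(x-exp[k][0],1),round(y-exp[k][1],1))
E
```

```text
sand 631.1 -38.8 22.3 err -0.3 -1.3
orange 626.7 35.2 22.3 err 0.5 0.9
red 621.5 105.3 22.2 err 0.5 -0.8
brown 616.8 176.6 22.1 err 1.0 -1.3
```

View pics/s7.png

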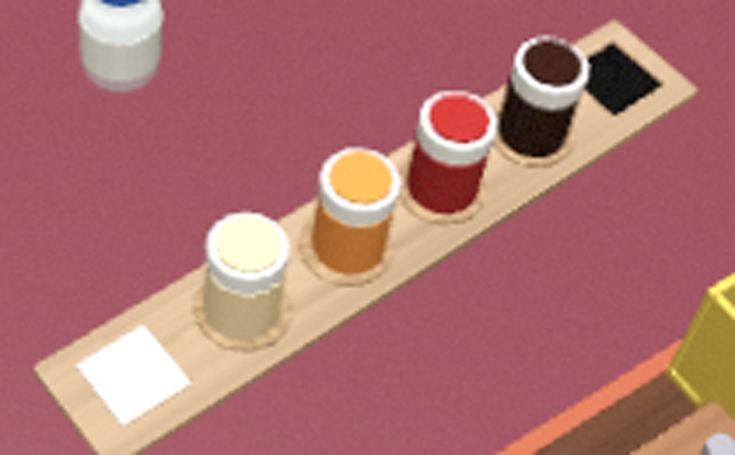

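View pics/top7.png

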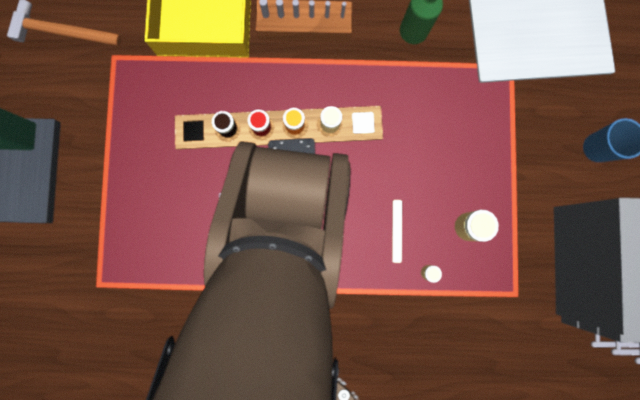

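All four pots stand upright on their pads, within 2 mm of centre, in the right order. The glue jar is upright and the gripper is clear of everything.

```bash
python3 -c "
from cell import env
env.job_done(); print(env.state()['t'])"
```

```text
the job is handed in; nothing more can be done
the job is handed in; nothing more can be done
```

The four dye pots stand upright on the cork pads in shade order. From the white tile to the black tile they run sand (the middle-sized of the three), orange, red, brown. I handed the job in at about 23 s of the 112 s allowed.

- **Centring:** in the last top view, each pot sat within about 2 mm of its pad's centre (1.7 mm at most, for brown). The scene view showed all four upright and the glue jar still standing where it was.
- **Forces:** the highest wrist force I read was about 29 N, while setting down the sand pot. After the last release, the gripper was clear of everything with no force on the wrist.
- **Disagreement:** the two cameras differed by about 3 mm on the rack and more on the pots, up to about 12 mm on orange. Part of that is from the scene-view pixels being picked by eye. I aimed the first placement between the two readings on the rack, then used where the sand pot landed to correct the other three.

No check failed. `job_done` gives no verdict, so I have no confirmation beyond these checks.

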